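# Zero the burrs of the bakery's spice mill

## Task

Re-zero the spice mill: lift the loose cover off it and stand the cover, knob up, flat on the floor of the wooden tray, setting it down rather than dropping it. Then turn the adjusting ring clockwise (seen from above) until it stops, where the burrs touch, back it off counter-clockwise by three scale marks, and let go. Do not shift the cake in the tray or the brush lying between mill and tray.

Things in the scene. Friction and masses are not known exactly. Their poses are not given: they have to be found in the camera images.
- mill: Bench spice mill, fixed: white round body 124 mm across, dark 150 mm square foot, spout on its -x side. Origin: centre of its underside, on the ring's axis. The cover rests on its shoulder 105 mm up. On that stands a steel collar, 96 mm across, top at 113 mm, with black scale marks at 0 (wider), 0.25, 0.5 ... 1.5 rad counter-clockwise from the mill's own +x. Yaw varies within 0.5 rad.
- cover_mid (a point): Loose mill cover: steel cup upside down, 112 mm across, 56 mm high, black knob on top; it hides the ring. 0.17 to 0.35 kg. Point: on its axis, 47 mm above its lower rim; z to the knob. Its flat top is 9 mm above the point. Inside 104 mm across, 52 mm deep: lift straight up 55 mm before moving sideways. Knob: neck 18 mm across, head 30 mm across from 21 to 47 mm above the point.
- ring (a joint): Angle of the adjusting ring under the cover, rad: 0 = at the stop, burrs touching; grows counter-clockwise seen from above, up to 1.6. Starts between 1.0 and 1.45. One scale mark is 0.25 rad (14 degrees), so three marks off reads 0.75. Light even friction (0.12 N m), stays where left, no felt clicks; the stop is firm.
- ring_grip (a point): Point on the ring's axis, half-way up its grip bar, 138 mm above the mill's underside. Aluminium disc 80 mm across (top 15 mm below this point) with a dark upright bar across its middle, 60 mm long, 12 mm thick, 30 mm high: pinch it across its thickness. The bar lies along this point's x; a small black pointer at its +x end shows the scale mark (the wide one at ring 0).
- tray: Shallow open wooden tray, fixed: 340 mm along its x, 210 mm along its y, 35 mm high, walls and floor 10 mm thick. Origin: centre of its underside. The cake stands in its +x half; the half nearer the robot (-x) is free. Mill and tray may swap sides (left or right of the robot). Yaw within 0.12 rad.
- cake_mid (a point): Round cake in a brown paper case in the tray's +x half, about 98 mm across at most and 103 mm high; the point is on its axis 50 mm above its underside.
- brush_mid (a point): Flat brush, 200 mm long, lying on the table between mill and tray, handle towards the robot; the point lies near its middle. Lower than 30 mm.
Things that resemble listed ones, but are neither listed nor needed, are in the scene too. Leave any green look-alike of the part that bears cover_mid alone.

How it is judged:
By the outcome, as a careful person would: the job done as asked, in the order asked, and still so for the second after the job is handed in, with the robot touching nothing.
It also fails if it takes over 61 s, if anything falls off the work surface, if the arm or the gripper's body presses on something with over 40 N, if the wrist force passes 120 N, or if a joint passes its speed limit or range.

## Robot

A 6-joint arm with a two-finger parallel gripper is mounted at the origin on the work surface. World frame = base frame: x ahead of the robot, y to its left, z up, the work surface at z = 0. Lengths are in m, angles in degrees, forces in N, time in s.
With the tool pointing down it reaches from about 0.325 to 0.775 m from the base axis. Payload 9.3 kg.
Tool frame: the origin (TCP) lies between the finger pads; the fingertips stand 25 mm ahead of it and the grasp point (between the pads) lies 6 mm ahead of it; z points along the fingers, y is the direction in which the jaws open and shut (so a half turn about z gives the same grasp; the last joint's range is limited). The gripper opens to 85 mm and grips with 20 to 120 N. Pads are 22 mm wide; open, the fingers measure 114 mm over their backs; the gripper's body (76 mm by 85 mm) begins 54 mm behind the grasp point. The pads swing forward as they close: fully open they stand 13 mm farther back than shut.
Start: joints at [58.006, 14.817, 1.232, 76.415, 0, 81.257], TCP at [0.217, 0.505, 0.256] pointing down, gripper open.
Joint ranges: [-174.27, 174.27], [-52.1, 104.24], [-59.71, 78.15], [-110.17, 111.67], [-87.03, 83.33], [-180, 180]. Speed limits (degrees/s): [127.2, 127.2, 159.86, 180, 180, 180].

## Interface

Orientations are given as [roll, pitch, yaw] about the fixed x, y, z axes, in that order (R = Rz(yaw) Ry(pitch) Rx(roll)).
In Python, from bench import * gives the robot as it stands. The module is installed in compiled form; this text tells all that it offers.
- The arm moves only by the shell command python3 -m creep 'ROWS' [FORCE]. ROWS is JSON, a list of rows, each a list of 5 numbers: the closure, from 0 (fully open) to 1 (shut), then the shift along the tool's x, y, z normalised to -1 to 1, where 1 is 4 cm, then the turn about the tool's z normalised to -1 to 1, where 1 is 120 degrees. A call has 1 to 8 rows; each row shifts and turns the pose as measured when the row begins, along the tool's axes as they then stand; what a row does not reach is not made up. A row lasts 1/12 s, in which the tool goes at most 41.7 mm and 7.16 degrees, less where a joint would pass 70% of its speed; a pose out of reach is approached as far as the arm can. A call with a number of a shift or a turn outside -1 to 1 is refused whole. A call with a gripper value outside its range is refused whole. The fingers move at their own pace and stop on an object; FORCE is the grip in N (left out, the last holds). Time passes only in rows, so rows that do not move let the fingers close. It gives the time, the measured TCP pose, the force and the opening at its end, in the units of the state.
- get_obs(): the state, without advancing time (a new reading comes with each control period).
- grab_frame(name): name is "scene" or "top" or "wrist"; returns a dict with "pixels" (480x640x3 uint8, red, green, blue), "fx", "fy", "cx", "cy" (pixels), "R" (3x3) and "t" (3): a world point X has camera coordinates R X + t. Camera axes: x right, y down, z forward; pixel columns grow to the right and rows downward; lengths in m; the calibration is good to about 2 mm. A picture is of the moment at which its call begins. There is no depth.
- close_job(): hands the job in, once; it reports no verdict.
The state is a dict: "time": time; "qpos": joint angles; "qd": joint speeds; "tau": joint torques, N m; "tool_pos": TCP position; "eef_rot": TCP orientation; "wrist_force": force on the tool from outside, world axes, zero at the start; "moment": the same for the moment, N m; "width": finger opening in m.
Only numpy, scipy, OpenCV 4.12 (cv2) and the standard library are available. Lean on these libraries where they do the work, as an engineer would, in place of code of your own. Each camera call takes 0.05 s, during which the arm holds its last target.

## Working session

There is one attempt and no reset: what is moved stays moved. The work goes in short steps, Python scripts to look and compute and a shell command to move; the robot and the scene stay as the last step left them, time stands still between calls to the robot, and variables do not carry over. Pictures are saved under pics/ and viewed, and the job is handed in when it is done.

```bash
mkdir -p pics; ls
cat > h.py <<'E'
from bench import *
import numpy as np, cv2
def snap(n,f):
    g=grab_frame(n); cv2.imwrite('pics/'+f,g['pixels'][:,:,::-1]); return g
def ray(g,u,v,z):
    R=np.array(g['R']);t=np.array(g['t']);c=-R.T@t
    d=R.T@np.array([(u-g['cx'])/g['fx'],(v-g['cy'])/g['fy'],1])
    return c+d*(z-c[2])/d[2]
def proj(g,X):
    p=np.array(g['R'])@np.array(X)+np.array(g['t']); return g['fx']*p[0]/p[2]+g['cx'],g['fy']*p[1]/p[2]+g['cy']
E
python3 - <<'E'
from h import *
np.set_printoptions(precision=4,suppress=True)
o=get_obs();print(o)
for n in['scene','top','wrist']:
    g=snap(n,n+'0.png');print(n,g['fx'],g['cx'],g['cy'],'cam',-np.array(g['R']).T@np.array(g['t']),np.array(g['R'])[2])
E
```

```text
pics
{'time': 0.0, 'qpos': array([58.0052, 14.8497,  1.1899, 76.4148, -0.0009, 81.2577]), 'qd': array([ 0.031 ,  0.0775,  0.0492, -0.0408,  0.0503,  0.0808]), 'tau': array([ -0.0018, -55.5648,  34.4527,   0.0142,  -0.0004,   0.    ]), 'tool_pos': array([0.217 , 0.5051, 0.2557]), 'eef_rot': array([-179.9262,   -0.0105,  156.7475]), 'wrist_force': array([-0.3897,  0.1388, -0.1838]), 'moment': array([-0.0113, -0.0879, -0.0399]), 'width': 0.0857159956236505}
scene 475.9965942169655 312.4810470067956 244.09761018770286 cam [0.9181 0.4525 0.9632] [-0.3501 -0.4613 -0.8153]
top 611.2051366936984 321.4843399251967 238.03522434477247 cam [ 0.2786 -0.0266  1.4835] [ 0.2081 -0.0009 -0.9781]
wrist 392.40013637546707 314.95651422597615 241.3382190857887 cam [0.1467 0.5353 0.3736] [ 0.2724 -0.1184 -0.9549]
```

View pics/top0.png

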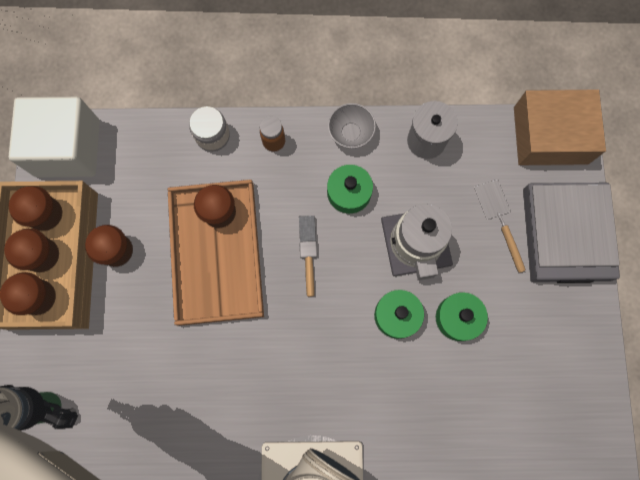

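View pics/scene0.png

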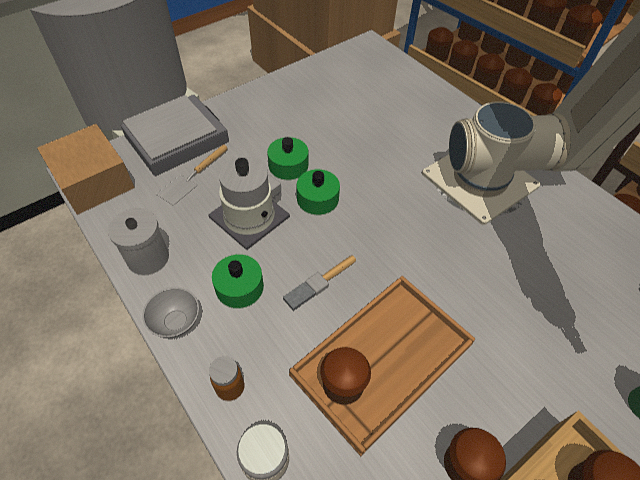

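View pics/wrist0.png

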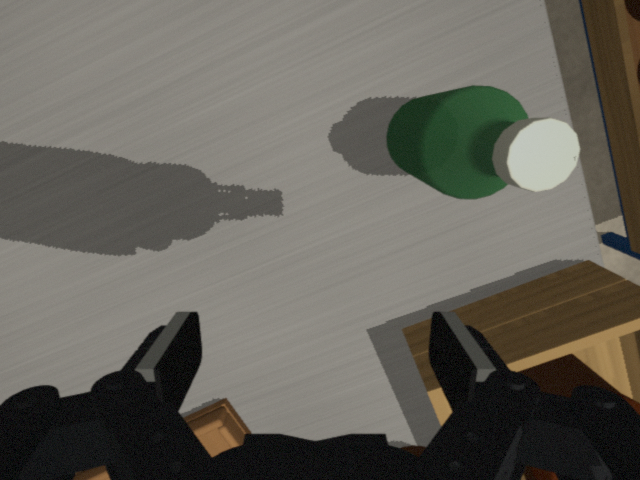

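Top view: the mill with its grey cover is at (425,240), knob at (429,226). The tray is at (215,252) with the cake at (215,205), and the brush at (308,255). The green covers are look-alikes.

Run:
```python
from h import *
np.set_printoptions(precision=4,suppress=True)
G={n:grab_frame(n) for n in['top','scene']}
# knob: dark mask
uv={}
for n,(u0,v0,w) in {'top':(429,226,14),'scene':(242,166,14)}.items():
    p=G[n]['pixels'][v0-w:v0+w,u0-w:u0+w].astype(int)
    m=(p.max(2)<60).astype(np.uint8)
    k,l,s,c=cv2.connectedComponentsWithStats(m)
    i=1+np.argmax(s[1:,4]); uv[n]=(c[i]+[u0-w,v0-w]); print(n,uv[n],s[i])
    print(' at .186',ray(G[n],*uv[n],.186))
    x,y=(u0,v0);crop=G[n]['pixels'][v0-70:v0+70,u0-70:u0+70,::-1]
    cv2.imwrite(f'pics/crop_{n}.png',cv2.resize(crop,None,fx=4,fy=4,interpolation=cv2.INTER_CUBIC))
# triangulate
A=[];b=[]
for n in G:
    R=np.array(G[n]['R']);c=-R.T@np.array(G[n]['t']);d=ray(G[n],*uv[n],0)-c;d/=np.linalg.norm(d)
    P=np.eye(3)-np.outer(d,d);A.append(P);b.append(P@c)
print('tri',np.linalg.lstsq(np.vstack(A),np.hstack(b),rcond=None)[0])
# tray: orange-brown mask
hsv=cv2.cvtColor(G['top']['pixels'],cv2.COLOR_RGB2HSV)
m=cv2.inRange(hsv,(3,70,60),(20,255,255));m[:, :150]=0;m[:,280:]=0;m[:170]=0;m[335:]=0
cs,_=cv2.findContours(m,0,2);c=max(cs,key=cv2.contourArea);r=cv2.minAreaRect(c);bx=cv2.boxPoints(r)
ap=cv2.approxPolyDP(cv2.convexHull(c),6,True)[:,0];print(ap)
W=np.array([ray(G['top'],u,v,.035) for u,v in ap]);print(W)
```

```text
top [428.4467 225.2867] [  7   7  14  14 150]
 at .186 [ 0.5804 -0.2612  0.186 ]
scene [241.6821 166.3128] [  7   6  14  18 195]
 at .186 [ 0.5852 -0.2552  0.186 ]
tri [ 0.582  -0.2624  0.1784]
[[251 180]
 [263 316]
 [175 324]
 [168 188]]
[[0.7354 0.1448 0.035 ]
 [0.4003 0.1121 0.035 ]
 [0.3838 0.319  0.035 ]
 [0.7172 0.3493 0.035 ]]
```

```bash
python3 -c "
import cv2
im=cv2.imread('pics/top0.png')[170:335,160:330]
cv2.imwrite('pics/traycrop.png',cv2.resize(im,None,fx=3.5,fy=3.5,interpolation=2))"
```

```text
(no output)
```

View pics/crop_top.png

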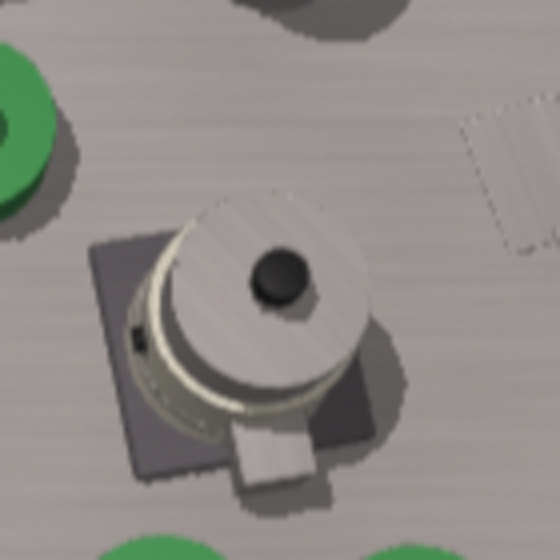

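View pics/traycrop.png

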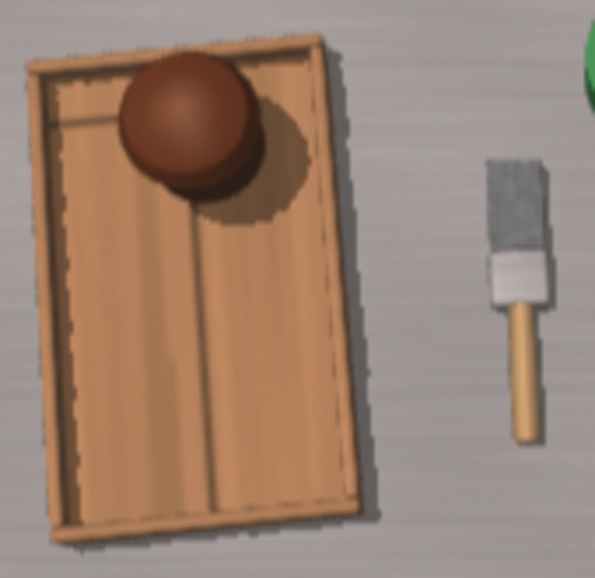

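```bash
cat >> h.py <<'E'
from scipy.spatial.transform import Rotation as Ro
def to(target,yaw=None):
    o=get_obs();R=Ro.from_euler('xyz',o['eef_rot'],degrees=True)
    d=R.inv().apply(np.array(target)-o['tool_pos'])/.04
    print('t',round(o['time'],2),'pos',o['tool_pos'].round(4),'rot',o['eef_rot'].round(2),'q6',o['qpos'][5].round(1),'w',round(o['width'],4),'F',o['wrist_force'].round(1))
    print('units x,y,z:',d.round(3),'rows',np.ceil(np.linalg.norm(d)))
    if yaw is not None:
        e=(yaw-o['eef_rot'][2]+180)%360-180
        print('dyaw',e.round(2),'turn units (tool z down => -):',(-e/120).round(4))
E
python3 -m creep '[[0,-0.72,-0.64,-0.1,0],[0,-0.72,-0.64,-0.1,0],[0,-0.72,-0.64,-0.1,0],[0,-0.72,-0.64,0,0],[0,-0.72,-0.64,0,0],[0,-0.72,-0.64,0,0],[0,-0.72,-0.64,0,0],[0,-0.72,-0.64,0,0]]' 40
python3 -c "
from h import *
to([.581,-.2615,.27])"
```

```text
time: 0.92
tool_pos: [0.3494, 0.2213, 0.2662]
eef_rot: [-179.9, -0.0, 157.5]
wrist_force: [1.1, 0.2, -0.1]
width: 0.0854
t 0.92 pos [0.3494 0.2213 0.2662] rot [-1.7992e+02 -4.0000e-02  1.5749e+02] q6 43.2 w 0.0854 F [ 1.1  0.2 -0.1]
units x,y,z: [-9.97  -8.932 -0.089] rows 14.0
```

```bash
python3 -m creep '[[0,-0.72,-0.64,0,0],[0,-0.72,-0.64,0,0],[0,-0.72,-0.64,0,0],[0,-0.72,-0.64,0,0],[0,-0.72,-0.64,0,0],[0,-0.72,-0.64,0,0],[0,-0.72,-0.64,0,0],[0,-0.72,-0.64,0,0]]' 40
python3 -c "
from h import *
to([.581,-.2615,.27])"
```

```text
time: 1.58
tool_pos: [0.4861, -0.072, 0.2681]
eef_rot: [180.0, 0.2, 157.5]
wrist_force: [1.7, -0.2, 0.2]
width: 0.085
t 1.58 pos [ 0.4861 -0.072   0.2681] rot [179.96   0.19 157.46] q6 4.3 w 0.085 F [ 1.7 -0.2  0.2]
units x,y,z: [-4.007 -3.465 -0.037] rows 6.0
```

```bash
python3 -m creep '[[0,-0.72,-0.62,0,0],[0,-0.72,-0.62,0,0],[0,-0.72,-0.62,0,0],[0,-0.72,-0.62,0,0],[0,-0.4,-0.4,0,0],[0,0,0,0,0],[0,0,0,0,0]]' 40
python3 -c "
from h import *
snap('wrist','w1.png')
to([.581,-.2615,.27])
print(get_obs()['qpos'])"
```

```text
time: 2.17
tool_pos: [0.5667, -0.2461, 0.2649]
eef_rot: [180.0, 0.1, 157.0]
wrist_force: [-0.3, 0.9, -0.8]
width: 0.0852
t 2.22 pos [ 0.5665 -0.2458  0.2647] rot [1.7998e+02 6.0000e-02 1.5700e+02] q6 -8.3 w 0.0853 F [-1.   0.7 -0.2]
units x,y,z: [-0.488 -0.22  -0.131] rows 1.0
[-3.12463369e+01  2.14305397e+01  1.21028415e+01  8.06137327e+01
  2.78503377e-02 -8.25045342e+00]
```

View pics/w1.png

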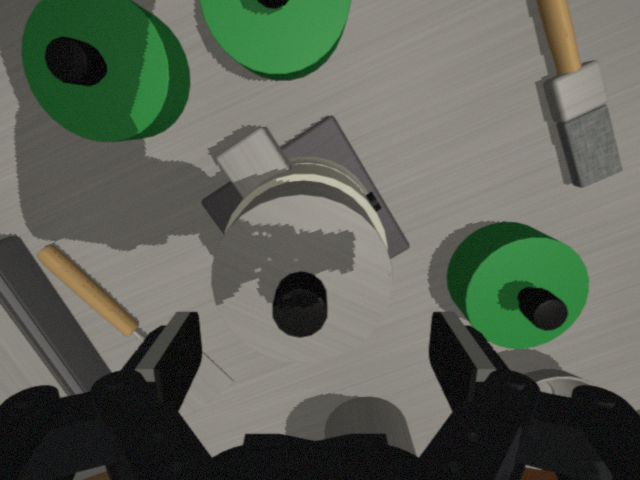

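```bash
python3 -c "
from h import *
g=grab_frame('wrist')
print(ray(g,300,288,.199),ray(g,300,303,.188))
c=ray(g,301,275,.161);print(c)
to([.581,-.2615,.27])"
```

```text
[ 0.56856676 -0.25514628  0.199     ] [ 0.58109002 -0.26107256  0.188     ]
[ 0.57599046 -0.25923091  0.161     ]
t 2.27 pos [ 0.5663 -0.2448  0.2652] rot [1.7998e+02 8.0000e-02 1.5706e+02] q6 -8.2 w 0.0853 F [-0.3 -0.4  0.2]
units x,y,z: [-0.501 -0.242 -0.119] rows 1.0
```

```bash
python3 -m creep '[[0,-0.5,-0.24,0,0],[0,0,0,0,0],[0,0,0,0.5,0],[0,0,0,0.4,0],[0,0,0,0,0]]' 40
python3 -c "
from h import *
to([.581,-.261,.192])"
```

```text
time: 2.68
tool_pos: [0.5803, -0.2549, 0.2319]
eef_rot: [180.0, 0.3, 157.4]
wrist_force: [0.0, 0.9, 0.2]
width: 0.0855
t 2.68 pos [ 0.5803 -0.2549  0.2319] rot [179.96   0.28 157.41] q6 -8.7 w 0.0855 F [0.  0.9 0.2]
units x,y,z: [-0.07  -0.135  0.997] rows 2.0
```

```bash
python3 -m creep '[[0,-0.08,-0.16,0,0],[0,0,0,0.4,0],[0,0,0,0.4,0],[0,0,0,0.15,0],[0,0,0,0,0]]' 40
python3 -c "
from h import *
to([.581,-.261,.192])
snap('wrist','w2.png');snap('scene','s2.png')"
```

```text
time: 3.1
tool_pos: [0.5811, -0.2593, 0.1994]
eef_rot: [-180.0, 0.6, 157.7]
wrist_force: [-0.1, -0.1, -0.5]
width: 0.0855
t 3.1 pos [ 0.5811 -0.2593  0.1994] rot [-179.99    0.64  157.7 ] q6 -9.3 w 0.0855 F [-0.1 -0.1 -0.5]
units x,y,z: [-0.012 -0.04   0.184] rows 1.0
```

View pics/w2.png

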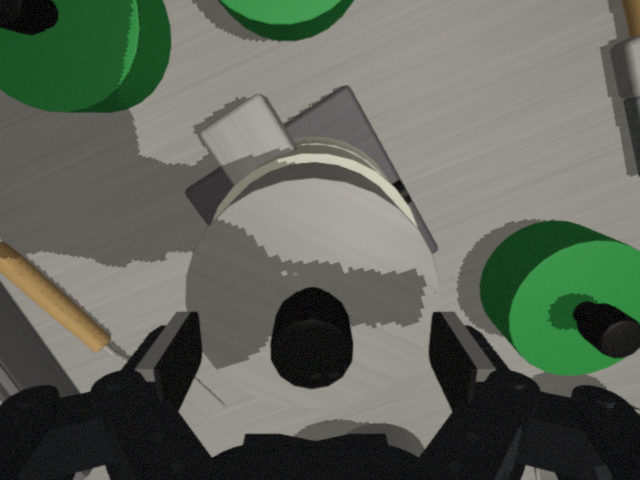

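View pics/s2.png

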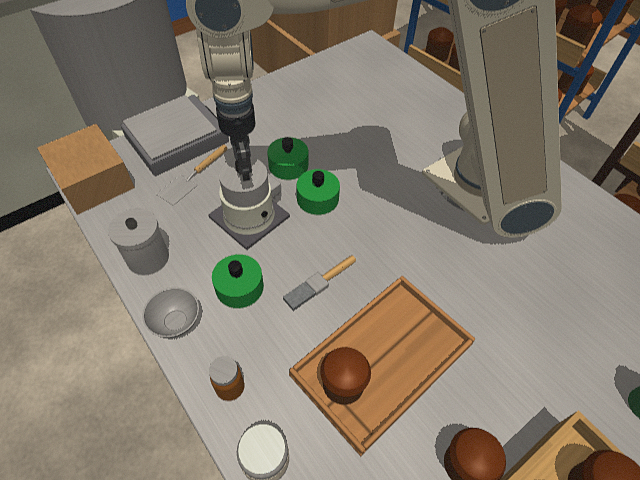

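```bash
python3 -m creep '[[0,0,0,0.2,0],[0,0,0,0,0],[0.6,0,0,0,0],[1,0,0,0,0],[1,0,0,0,0],[1,0,0,0,0],[1,0,0,0,0]]' 60
python3 -c "
from h import *
to([.581,-.261,.192])"
```

```text
time: 3.78
tool_pos: [0.5826, -0.2604, 0.1957]
eef_rot: [-179.9, 1.0, 157.7]
wrist_force: [-0.3, 0.5, -1.4]
width: 0.0279
t 3.78 pos [ 0.5826 -0.2604  0.1957] rot [-179.93    1.01  157.69] q6 -9.3 w 0.0279 F [-0.3  0.5 -1.4]
units x,y,z: [ 0.033 -0.03   0.091] rows 1.0
```

```bash
python3 -m creep '[[1,0,0,-0.2,0],[1,0,0,-0.4,0],[1,0,0,-0.4,0],[1,0,0,-0.4,0],[1,0,0,-0.4,0],[1,0,0,-0.4,0],[1,0,0,-0.3,0],[1,0,0,0,0]]' 60
python3 -c "
from h import *
to([.581,-.261,.276])
snap('scene','s3.png')"
```

```text
time: 4.45
tool_pos: [0.5795, -0.2587, 0.3005]
eef_rot: [-180.0, 0.6, 157.7]
wrist_force: [0.2, 1.1, -2.1]
width: 0.0283
t 4.45 pos [ 0.5795 -0.2587  0.3005] rot [-179.99    0.63  157.69] q6 -9.4 w 0.0283 F [ 0.2  1.1 -2.1]
units x,y,z: [-0.05  -0.039  0.612] rows 1.0
```

View pics/s3.png

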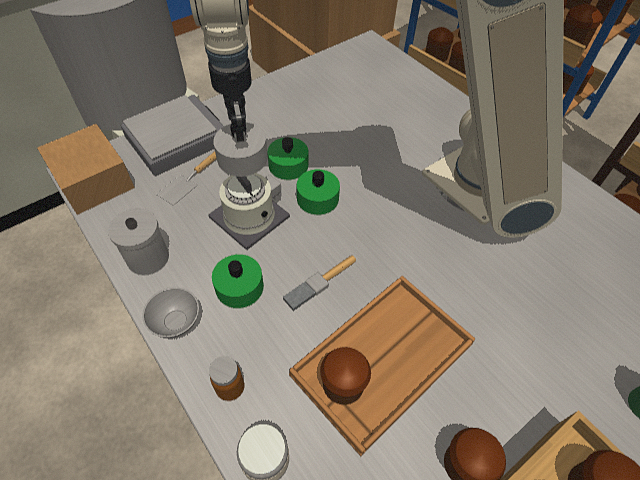

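```bash
python3 -c "
from h import *
g=grab_frame('top');print(ray(g,214,205,.09))
to([.477,.223,.30])"
```

```text
[0.65754325 0.22475826 0.09      ]
t 4.55 pos [ 0.5792 -0.2585  0.2979] rot [179.99   0.48 157.69] q6 -9.4 w 0.0285 F [-0.7  0.4 -3.2]
units x,y,z: [ 6.933 10.168 -0.107] rows 13.0
```

```bash
python3 -m creep '[[1,0.2,0.3,0,0],[1,0.4,0.6,0,0],[1,0.5,0.73,0,0],[1,0.5,0.73,0,0],[1,0.5,0.73,0,0],[1,0.5,0.73,0,0],[1,0.5,0.73,0,0],[1,0.5,0.73,0,0]]' 60
python3 -c "
from h import *
to([.477,.223,.30])"
```

```text
time: 5.22
tool_pos: [0.5207, -0.002, 0.2852]
eef_rot: [-180.0, -0.5, 157.1]
wrist_force: [0.2, 0.2, -3.1]
width: 0.0282
t 5.22 pos [ 0.5207 -0.002   0.2852] rot [-179.96   -0.48  157.11] q6 13.4 w 0.0282 F [ 0.2  0.2 -3.1]
units x,y,z: [ 3.197  4.757 -0.348] rows 6.0
```

```bash
python3 -m creep '[[1,0.5,0.75,-0.05,0],[1,0.5,0.75,-0.05,0],[1,0.5,0.75,-0.05,0],[1,0.5,0.75,-0.05,0],[1,0.4,0.6,0,0],[1,0.2,0.3,0,0],[1,0,0,0,0],[1,0,0,0,0]]' 60
python3 -c "
from h import *
to([.477,.223,.20])"
```

```text
time: 5.88
tool_pos: [0.4721, 0.1994, 0.2866]
eef_rot: [-179.7, -1.2, 157.6]
wrist_force: [0.3, -0.2, -2.2]
width: 0.0284
t 5.88 pos [0.4721 0.1994 0.2866] rot [-179.72   -1.22  157.62] q6 35.6 w 0.0284 F [ 0.3 -0.2 -2.2]
units x,y,z: [0.065 0.603 2.163] rows 3.0
```

```bash
python3 -m creep '[[1,0.07,0.6,0.3,0],[1,0,0,0.4,0],[1,0,0,0.5,0],[1,0,0,0.5,0],[1,0,0,0.5,0],[1,0,0,0.3,0],[1,0,0,0,0]]' 60
python3 -c "
from h import *
to([.477,.223,.101])
snap('top','t4.png');snap('scene','s4.png')"
```

```text
time: 6.47
tool_pos: [0.4752, 0.2183, 0.1793]
eef_rot: [-179.5, -1.3, 157.3]
wrist_force: [-0.9, 0.6, -1.9]
width: 0.0281
t 6.47 pos [0.4752 0.2183 0.1793] rot [-179.51   -1.33  157.35] q6 37.9 w 0.0281 F [-0.9  0.6 -1.9]
units x,y,z: [-0.042  0.141  1.955] rows 2.0
```

View pics/s4.png

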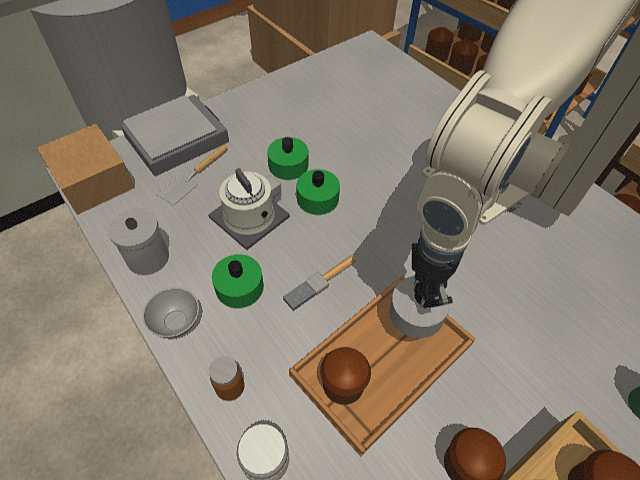

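View pics/t4.png

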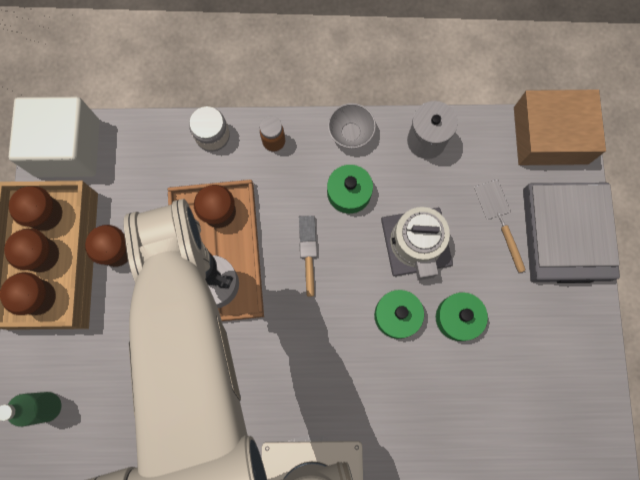

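```bash
python3 -m creep '[[1,0,0.15,0.3,0],[1,0,0,0.4,0],[1,0,0,0.4,0],[1,0,0,0.3,0],[1,0,0,0.15,0],[1,0,0,0,0],[1,0,0,0,0]]' 60
python3 -c "
from h import *
to([.477,.223,.101])"
```

```text
time: 7.15
tool_pos: [0.4825, 0.223, 0.1254]
eef_rot: [180.0, -0.6, 157.1]
wrist_force: [-0.9, 0.4, -2.1]
width: 0.0284
t 7.15 pos [0.4825 0.223  0.1254] rot [179.95  -0.62 157.12] q6 38.4 w 0.0284 F [-0.9  0.4 -2.1]
units x,y,z: [ 0.12  -0.053  0.611] rows 1.0
```

```bash
python3 -m creep '[[1,0.1,0,0.15,0],[1,0,0,0.15,0],[1,0,0,0.15,0],[1,0,0,0.1,0],[1,0,0,0.05,0],[1,0,0,0,0]]' 60
python3 -c "
from h import *
to([.477,.223,.101])"
```

```text
time: 7.65
tool_pos: [0.4797, 0.2251, 0.1022]
eef_rot: [179.8, -0.4, 157.1]
wrist_force: [0.2, 0.2, -2.2]
width: 0.0282
t 7.65 pos [0.4797 0.2251 0.1022] rot [179.77  -0.4  157.11] q6 38.7 w 0.0282 F [ 0.2  0.2 -2.2]
units x,y,z: [ 0.042 -0.074  0.03 ] rows 1.0
```

```bash
python3 -m creep '[[1,0,0,0.04,0],[1,0,0,0.04,0]]' 60; python3 -m creep '[[1,0,0,0.04,0],[1,0,0,0.04,0]]'
```

```text
time: 7.82
tool_pos: [0.4787, 0.226, 0.1007]
eef_rot: [179.7, -0.5, 157.2]
wrist_force: [-10.4, 0.4, 21.0]
width: 0.0284
time: 7.98
tool_pos: [0.4783, 0.2261, 0.1005]
eef_rot: [179.6, -0.4, 157.2]
wrist_force: [-6.4, -1.0, 16.0]
width: 0.0284
```

```bash
python3 -m creep '[[1,0,0,0.02,0],[1,0,0,0.0,0],[1,0,0,0,0]]' 20; python3 -m creep '[[0.6,0,0,0,0],[0.55,0,0,0,0],[0.5,0,0,0,0],[0.4,0,0,0,0],[0,0,0,0,0],[0,0,0,0,0],[0,0,0,0,0]]'
python3 -c "
from h import *
to([.477,.223,.101])
snap('scene','s5.png');snap('wrist','w5.png')"
```

```text
time: 8.23
tool_pos: [0.4791, 0.226, 0.1018]
eef_rot: [179.6, -0.2, 157.2]
wrist_force: [0.1, 0.6, -3.1]
width: 0.0282
time: 8.82
tool_pos: [0.4797, 0.2264, 0.1017]
eef_rot: [179.5, -0.2, 157.2]
wrist_force: [-1.8, -0.4, -0.3]
width: 0.0843
t 8.82 pos [0.4797 0.2264 0.1017] rot [179.51  -0.18 157.19] q6 38.8 w 0.0843 F [-1.8 -0.4 -0.3]
units x,y,z: [ 0.029 -0.105  0.016] rows 1.0
```

View pics/w5.png

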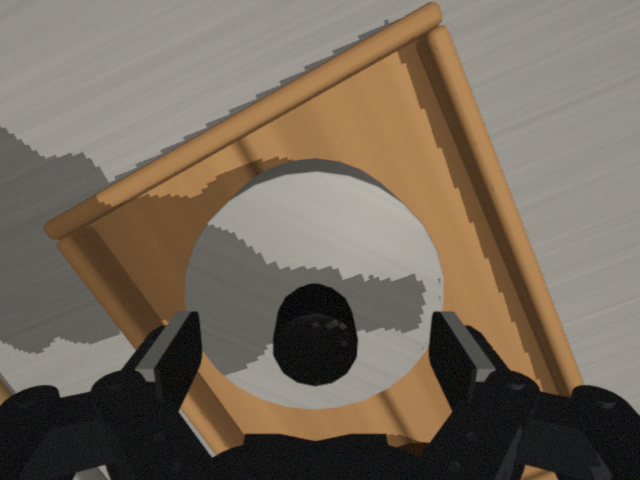

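View pics/s5.png

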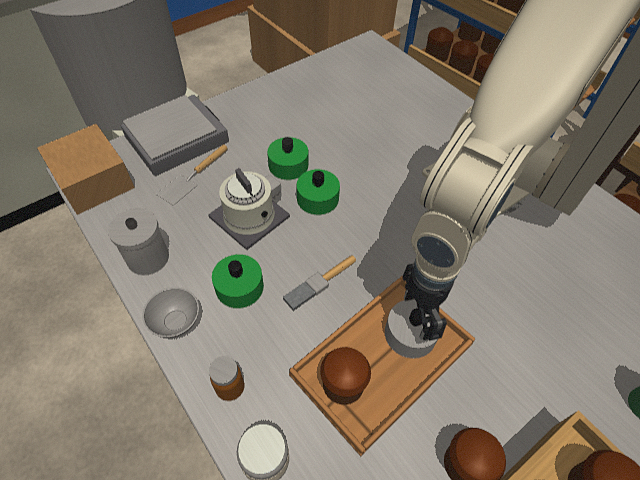

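```bash
python3 -m creep '[[0,0,0,-0.2,0],[0,0,0,-0.5,0],[0,0,0,-0.6,0],[0,0,0,-0.6,0],[0,0,0,-0.6,0],[0,0,0,-0.6,0],[0,0,0,-0.6,0],[0,0,0,-0.4,0]]'
python3 - <<'E'
from h import *
g=grab_frame('top'); p=g['pixels'][190:290,375:475,::-1]
cv2.imwrite('pics/ring6.png',cv2.resize(p,None,fx=6,fy=6,interpolation=cv2.INTER_CUBIC))
g=grab_frame('scene'); p=g['pixels'][155:250,200:300,::-1]
cv2.imwrite('pics/ring6s.png',cv2.resize(p,None,fx=6,fy=6,interpolation=cv2.INTER_CUBIC))
to([.581,-.261,.24])
E
```

```text
time: 9.58
tool_pos: [0.477, 0.2241, 0.273]
eef_rot: [179.8, -0.5, 157.2]
wrist_force: [0.6, -0.1, 0.7]
width: 0.0856
t 9.68 pos [0.4777 0.2243 0.2737] rot [179.66  -0.37 157.19] q6 38.6 w 0.0858 F [1.4 0.1 0.8]
units x,y,z: [ -7.088 -10.189   0.736] rows 13.0
```

View pics/ring6.png

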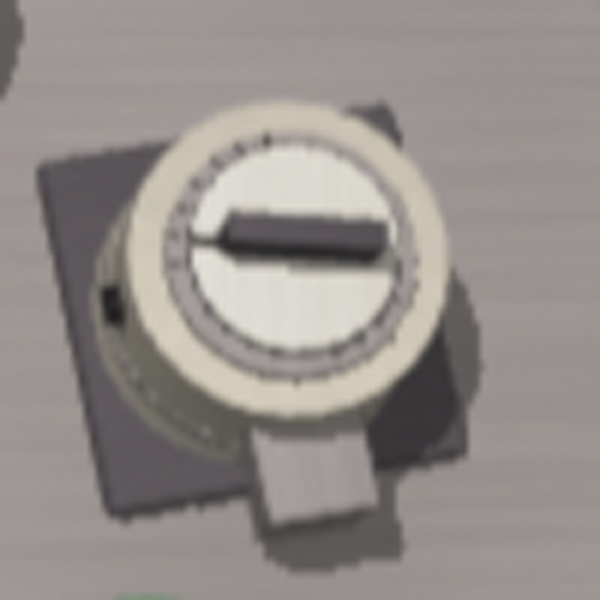

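View pics/ring6s.png

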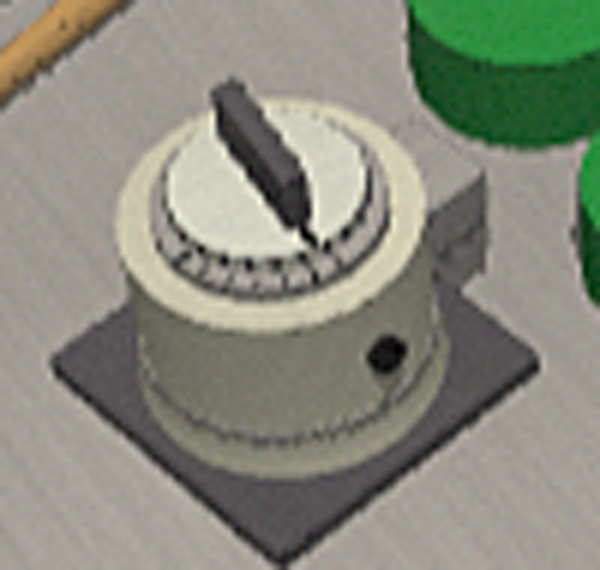

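```bash
python3 -m creep '[[0,-0.54,-0.78,0,0],[0,-0.54,-0.78,0,0],[0,-0.54,-0.78,0,0],[0,-0.54,-0.78,0,0],[0,-0.54,-0.78,0,0],[0,-0.54,-0.78,0,0],[0,-0.54,-0.78,0,0],[0,-0.54,-0.78,0,0]]'
python3 -c "
from h import *
to([.581,-.261,.25],88)"
```

```text
time: 10.35
tool_pos: [0.5403, -0.0768, 0.2705]
eef_rot: [179.5, -0.4, 158.0]
wrist_force: [0.5, 0.1, -1.0]
width: 0.0854
t 10.35 pos [ 0.5403 -0.0768  0.2705] rot [179.51  -0.43 158.01] q6 4.8 w 0.0854 F [ 0.5  0.1 -1. ]
units x,y,z: [-2.672 -3.892  0.459] rows 5.0
dyaw -70.01 turn units (tool z down => -): 0.5835
```

```bash
python3 -m creep '[[0,-0.54,-0.78,0,0],[0,-0.54,-0.78,0,0],[0,-0.54,-0.78,0,0],[0,-0.5,-0.7,0,0],[0,-0.3,-0.5,0,0],[0,0,0,0,0.055],[0,0,0,0,0.055],[0,0,0,0,0.055]]'
python3 -m creep '[[0,0,0,0,0.055],[0,0,0,0,0.055],[0,0,0,0,0.055],[0,0,0,0,0.055],[0,0,0,0,0.055],[0,0,0,0,0.055],[0,0,0,0,0.05],[0,0,0,0,0]]'
python3 -c "
from h import *
to([.581,-.261,.25],88)
g=snap('wrist','w7.png')"
```

```text
time: 11.02
tool_pos: [0.5753, -0.263, 0.2618]
eef_rot: [179.9, -1.0, 137.2]
wrist_force: [-0.5, -0.3, 0.9]
width: 0.0855
time: 11.68
tool_pos: [0.5731, -0.2633, 0.2566]
eef_rot: [-178.8, -1.1, 88.7]
wrist_force: [0.3, -0.2, 0.1]
width: 0.0851
t 11.68 pos [ 0.5731 -0.2633  0.2566] rot [-178.85   -1.09   88.75] q6 58.8 w 0.0851 F [ 0.3 -0.2  0.1]
units x,y,z: [0.059 0.199 0.163] rows 1.0
dyaw -0.75 turn units (tool z down => -): 0.0062
```

View pics/w7.png

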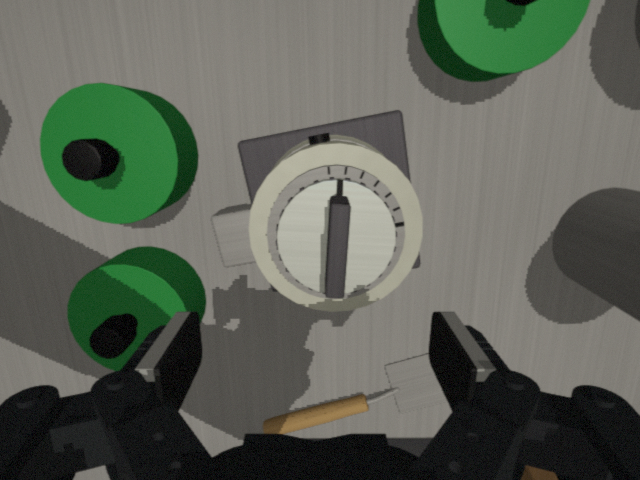

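Run:
```python
from h import *
im=cv2.imread('pics/w7.png')[140:320,240:440]
cv2.imwrite('pics/w7c.png',cv2.resize(im,None,fx=4,fy=3.3*4/3.3*0.83 if 0 else 3.3,interpolation=2))
g=grab_frame('wrist');p=g['pixels'];np.savez('g7.npz',R=g['R'],t=g['t'],k=[g['fx'],g['fy'],g['cx'],g['cy']])
hsv=cv2.cvtColor(p,cv2.COLOR_RGB2HSV)
# bar + pointer: dark in central region
roi=np.zeros(p.shape[:2],np.uint8);cv2.circle(roi,(337,235),56,255,-1)
m=((p.max(2)<110)&(roi>0)).astype(np.uint8)
k,l,s,c=cv2.connectedComponentsWithStats(m);i=1+np.argmax(s[1:,4]);print(s[i],c[i])
for y in range(178,300,6):
    xs=np.where(l[y]==i)[0]; print(y,xs.min() if len(xs) else None,xs.max() if len(xs) else None,end=' | ')
```

```text
[ 323  179   28  113 2120] [336.83490566 240.76745283]
178 None None | 184 338 343 | 190 337 342 | 196 332 343 | 202 329 348 | 208 329 350 | 214 328 350 | 220 328 349 | 226 327 349 | 232 327 348 | 238 327 348 | 244 326 347 | 250 326 347 | 256 325 346 | 262 325 346 | 268 325 345 | 274 324 345 | 280 324 344 | 286 324 344 | 292 None None | 298 None None |
```

View pics/w7c.png

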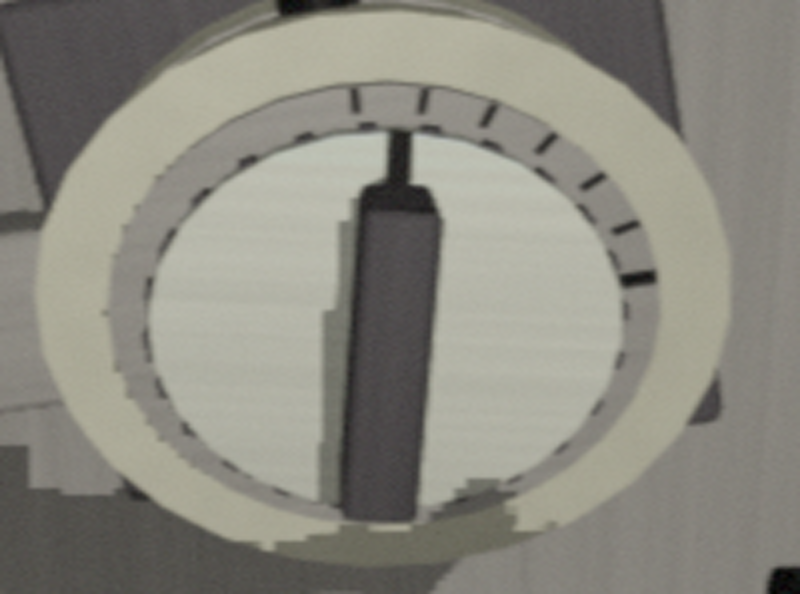

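Run:
```python
from h import *
from scipy.optimize import least_squares
d=np.load('g7.npz');k=d['k'];g=dict(R=d['R'],t=d['t'],fx=k[0],fy=k[1],cx=k[2],cy=k[3])
mk=[(638,279),(625,229),(593,181),(545,144),(488,115),(423,100),(355,100)]
M=np.array([ray(g,240+u/4,140+v/3.3,.113) for u,v in mk])[:,:2]
r=least_squares(lambda p:np.hypot(*(M-p[:2]).T)-p[2],[.58,-.26,.045]).x;print('marks circle',r)
a=np.array([ray(g,240+u/4,140+v/3.3,.153) for u,v in [(401,210),(380,518)]]);print('bar top ends',a,np.linalg.norm(a[0]-a[1]),'mid',a.mean(0))
v=a[0]-a[1];print('bar dir deg',np.degrees(np.arctan2(v[1],v[0])))
for c in (r[:2],a.mean(0)[:2]):
    th=np.degrees(np.arctan2(*(M-c).T[::-1]));print(th.round(1),np.diff(th).round(1))
pt=ray(g,339.7,181,.125);print('pointer',pt)
# collar outer ellipse & body shoulder
col=np.array([ray(g,240+u/4,140+v/3.3,.113) for u,v in [(388,81),(110,310),(660,310)]]);print(col)
```

```text
marks circle [ 0.58412561 -0.26087912  0.04417052]
bar top ends [[ 0.58541884 -0.23182962  0.153     ]
 [ 0.58229529 -0.29006827  0.153     ]] 0.058322345857073854 mid [ 0.58385706 -0.26094894  0.153     ]
bar dir deg 86.92995981964832
[ 8.4 22.6 37.6 52.2 66.9 81.5 96.1] [14.2 15.  14.6 14.7 14.6 14.6]
[ 8.4 22.6 37.4 52.  66.6 81.2 95.7] [14.1 14.9 14.5 14.6 14.5 14.6]
pointer [ 0.58620356 -0.22254278  0.125     ]
[[ 0.58488917 -0.2132818   0.113     ]
 [ 0.53656446 -0.26016903  0.113     ]
 [ 0.63177489 -0.26117115  0.113     ]]
```

Axis at (0.584, -0.261), radius and bar length match. The bar points to 87°, the mill's zero mark is at about 9°, so the ring reads about 1.36 rad.

```bash
python3 -m creep '[[0,0.06,0.27,0.1,0.013],[0,0,0,0.4,0],[0,0,0,0.4,0],[0,0,0,0.4,0],[0,0,0,0.3,0],[0,0,0,0,0]]'
python3 -c "
from h import *
to([.584,-.261,.162],87)"
```

```text
time: 12.28
tool_pos: [0.5833, -0.2597, 0.1905]
eef_rot: [-178.9, -1.0, 89.0]
wrist_force: [-0.6, 0.1, 0.2]
width: 0.0856
t 12.28 pos [ 0.5833 -0.2597  0.1905] rot [-178.94   -1.04   88.98] q6 59.3 w 0.0856 F [-0.6  0.1  0.2]
units x,y,z: [-0.045  0.032  0.712] rows 1.0
dyaw -1.98 turn units (tool z down => -): 0.0165
```

```bash
python3 -m creep '[[0,-0.04,0,0.2,0.02],[0,0,0,0.3,0.008],[0,0,0,0.2,0],[0,0,0,0.0,0]]'
python3 -c "
from h import *
to([.584,-.261,.162],87)
g=snap('wrist','w8.png')"
```

```text
time: 12.62
tool_pos: [0.5829, -0.2608, 0.1629]
eef_rot: [-178.9, -1.0, 86.1]
wrist_force: [-0.7, -0.3, 0.2]
width: 0.0854
t 12.62 pos [ 0.5829 -0.2608  0.1629] rot [-178.92   -0.97   86.12] q6 62.1 w 0.0854 F [-0.7 -0.3  0.2]
units x,y,z: [-0.002  0.029  0.023] rows 1.0
dyaw 0.88 turn units (tool z down => -): -0.0073
```

View pics/w8.png

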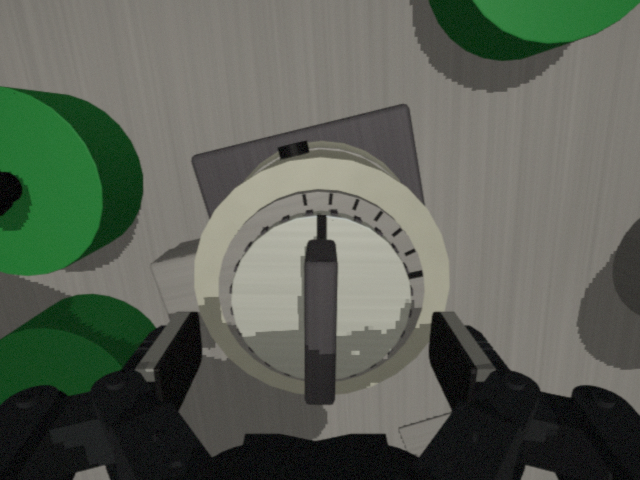

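The bar is centred between the pads (column 320, rows 240–405). Closing on it.

```bash
python3 -m creep '[[0.5,0,0.03,0,-0.007],[1,0,0,0,0],[1,0,0,0,0],[1,0,0,0,0],[1,0,0,0,0],[1,0,0,0,0],[1,0,0,0,0]]' 40
python3 -c "
from h import *
to([.584,-.261,.162],87)
print(get_obs()['moment'])"
```

```text
time: 13.25
tool_pos: [0.5848, -0.2616, 0.1675]
eef_rot: [-179.1, -0.8, 87.3]
wrist_force: [-2.7, 0.0, 0.1]
width: 0.0105
t 13.25 pos [ 0.5848 -0.2616  0.1675] rot [-179.13   -0.83   87.26] q6 61.0 w 0.0105 F [-2.7  0.   0.1]
units x,y,z: [ 0.013 -0.019  0.138] rows 1.0
dyaw -0.26 turn units (tool z down => -): 0.0022
[ 0.01445017  0.53194998 -0.10817286]
```

```bash
python3 -m creep '[[0.6,0,0,0,0],[0.6,0,0,0.15,0],[0.6,0,0,0.1,0],[1,0,0,0.05,0],[1,0,0,0,0],[1,0,0,0,0],[1,0,0,0,0]]' 40
python3 -c "
from h import *
to([.584,-.261,.162],87)
print(get_obs()['moment'])"
```

```text
time: 13.83
tool_pos: [0.5846, -0.2614, 0.1543]
eef_rot: [-179.2, -0.8, 87.3]
wrist_force: [-0.9, -0.7, 0.3]
width: 0.0111
t 13.83 pos [ 0.5846 -0.2614  0.1543] rot [-179.16   -0.84   87.26] q6 61.0 w 0.0111 F [-0.9 -0.7  0.3]
units x,y,z: [ 0.013 -0.019 -0.191] rows 1.0
dyaw -0.26 turn units (tool z down => -): 0.0022
[ 0.06322619 -0.15907354 -0.11623508]
```

```bash
python3 -m creep '[[1,0,0,0,0.02],[1,0,0,0,0.045],[1,0,0,0,0.045],[1,0,0,0,0.045],[1,0,0,0,0.045],[1,0,0,0,0.045],[1,0,0,0,0.045],[1,0,0,0,0]]' 40
python3 -c "
from h import *
to([.5843,-.261,.156],9)
print(get_obs()['moment'])"
```

```text
time: 14.5
tool_pos: [0.585, -0.2615, 0.1543]
eef_rot: [-178.9, -0.2, 50.9]
wrist_force: [-2.4, -0.5, 0.3]
width: 0.0111
t 14.5 pos [ 0.585  -0.2615  0.1543] rot [-178.88   -0.24   50.92] q6 97.3 w 0.0111 F [-2.4 -0.5  0.3]
units x,y,z: [-0.    -0.022 -0.041] rows 1.0
dyaw -41.92 turn units (tool z down => -): 0.3493
[-0.07248857 -0.30749344 -0.11591434]
```

```bash
python3 -m creep '[[1,0,0,0,0.03],[1,0,0,0,0.045],[1,0,0,0,0.045],[1,0,0,0,0.045],[1,0,0,0,0.045],[1,0,0,0,0.045],[1,0,0,0,0]]' 40
python3 -c "
from h import *
to([.5843,-.261,.156],9)
print(get_obs()['moment'])"
```

```text
time: 15.08
tool_pos: [0.5849, -0.2618, 0.1543]
eef_rot: [-179.0, 0.4, 20.3]
wrist_force: [-1.2, 1.7, 0.3]
width: 0.0112
t 15.08 pos [ 0.5849 -0.2618  0.1543] rot [-178.96    0.37   20.3 ] q6 127.9 w 0.0112 F [-1.2  1.7  0.3]
units x,y,z: [-0.009 -0.025 -0.041] rows 1.0
dyaw -11.3 turn units (tool z down => -): 0.0941
[-0.18705665 -0.17942648 -0.06851914]
```

```bash
for i in 1; do :; done
python3 -m creep '[[1,0,0,0,0.025],[1,0,0,0,0.025],[1,0,0,0,0.02]]'
python3 -c "
from h import *
to([.5843,-.261,.156],9)
print(get_obs()['moment'])"
python3 -m creep '[[1,0,0,0,0.02],[1,0,0,0,0.02]]'
python3 -c "
from h import *
to([.5843,-.261,.156],9)
print(get_obs()['moment'])"
python3 -m creep '[[1,0,0,0,0.02],[1,0,0,0,0.02]]'
python3 -c "
from h import *
to([.5843,-.261,.156],9)
print(get_obs()['moment'])"
```

```text
time: 15.33
tool_pos: [0.585, -0.2618, 0.1543]
eef_rot: [-179.0, 0.5, 12.7]
wrist_force: [-1.5, -0.2, -0.2]
width: 0.011
t 15.33 pos [ 0.585  -0.2618  0.1543] rot [-179.05    0.51   12.65] q6 135.6 w 0.011 F [-1.5 -0.2 -0.2]
units x,y,z: [-0.013 -0.025 -0.041] rows 1.0
dyaw -3.65 turn units (tool z down => -): 0.0304
[-0.21373683 -0.11453826  0.09470723]
time: 15.5
tool_pos: [0.585, -0.2619, 0.1544]
eef_rot: [-179.1, 0.6, 8.3]
wrist_force: [-2.6, 0.9, 0.8]
width: 0.0114
t 15.5 pos [ 0.585  -0.2619  0.1544] rot [-179.1     0.59    8.34] q6 139.9 w 0.0114 F [-2.6  0.9  0.8]
units x,y,z: [-0.015 -0.025 -0.041] rows 1.0
dyaw 0.66 turn units (tool z down => -): -0.0055
[-0.19098024 -0.08699218  0.63936594]
time: 15.67
tool_pos: [0.585, -0.2618, 0.1545]
eef_rot: [-179.2, 0.7, 4.2]
wrist_force: [-1.8, -0.9, -0.2]
width: 0.0114
t 15.67 pos [ 0.585  -0.2618  0.1545] rot [-179.18    0.66    4.19] q6 144.1 w 0.0114 F [-1.8 -0.9 -0.2]
units x,y,z: [-0.017 -0.022 -0.037] rows 1.0
dyaw 4.81 turn units (tool z down => -): -0.0401
[-2.95830097e-01  1.66843626e-03  1.90447324e+00]
```

```bash
python3 -c "
from h import *
g=snap('wrist','w9.png');im=cv2.imread('pics/w9.png')[180:420,200:440];cv2.imwrite('pics/w9c.png',cv2.resize(im,None,fx=2.5,fy=2.5,interpolation=2))"
```

```text
(no output)
```

View pics/w9c.png

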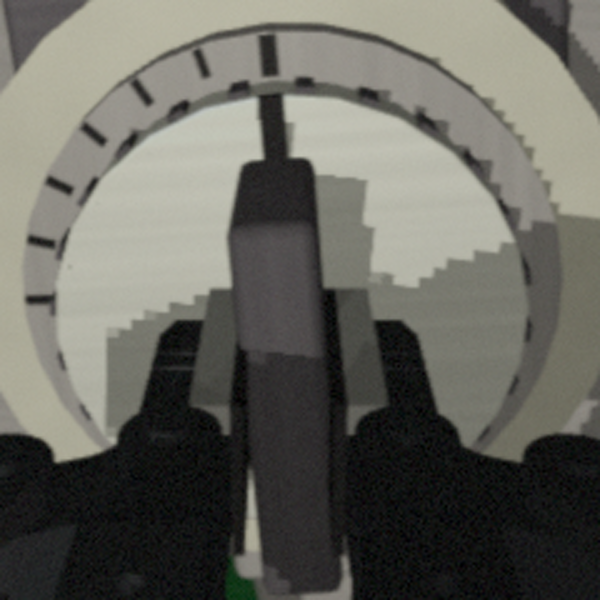

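Pointer sits on the wide zero mark and the moment rose to 1.9 N m, so the ring is at the stop. Now backing off.

```bash
python3 -m creep '[[1,0,0,0,-0.03],[1,0,0,0,-0.045],[1,0,0,0,-0.045],[1,0,0,0,-0.045],[1,0,0,0,-0.045],[1,0,0,0,-0.045],[1,0,0,0,-0.045],[1,0,0,0,0]]' 40
python3 -c "
from h import *
to([.5843,-.261,.156],52.2)
print(get_obs()['moment'])"
```

```text
time: 16.38
tool_pos: [0.5849, -0.2617, 0.1544]
eef_rot: [-178.9, 0.0, 44.2]
wrist_force: [-0.9, 0.1, 0.7]
width: 0.0112
t 16.38 pos [ 0.5849 -0.2617  0.1544] rot [-1.7894e+02  3.0000e-02  4.4230e+01] q6 104.1 w 0.0112 F [-0.9  0.1  0.7]
units x,y,z: [ 0.001 -0.022 -0.041] rows 1.0
dyaw 7.97 turn units (tool z down => -): -0.0664
[-0.30591898 -0.10019176  0.06437861]
```

```bash
python3 -m creep '[[1,0,0,0,-0.03],[1,0,0,0,-0.02],[1,0,0,0,0]]' 40
python3 -c "
from h import *
to([.5843,-.261,.156],52.2)
print(get_obs()['moment'])
g=snap('wrist','w10.png');im=cv2.imread('pics/w10.png')[180:420,200:440];cv2.imwrite('pics/w10c.png',cv2.resize(im,None,fx=2.5,fy=2.5,interpolation=2))
np.savez('g10.npz',R=g['R'],t=g['t'],k=[g['fx'],g['fy'],g['cx'],g['cy']])"
```

```text
time: 16.63
tool_pos: [0.5848, -0.2616, 0.1543]
eef_rot: [-178.9, -0.1, 50.6]
wrist_force: [-1.0, 1.8, 0.5]
width: 0.0108
t 16.63 pos [ 0.5848 -0.2616  0.1543] rot [-1.7894e+02 -7.0000e-02  5.0600e+01] q6 97.7 w 0.0108 F [-1.   1.8  0.5]
units x,y,z: [ 0.004 -0.021 -0.041] rows 1.0
dyaw 1.6 turn units (tool z down => -): -0.0133
[-0.32607979 -0.09592971 -0.02371955]
```

View pics/w10c.png

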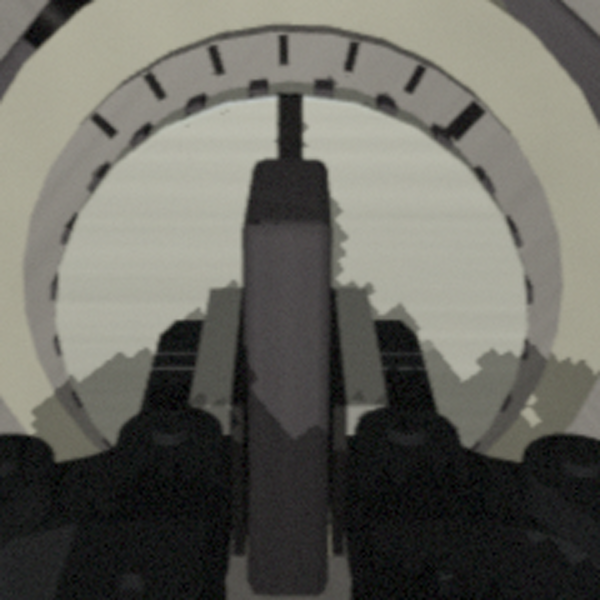

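```bash
cat > ang.py <<'E'
from h import *
from scipy.optimize import least_squares
def ang(f,mk,tip,s=2.5,o=(200,180)):
    d=np.load(f);k=d['k'];g=dict(R=d['R'],t=d['t'],fx=k[0],fy=k[1],cx=k[2],cy=k[3])
    P=lambda u,v,z:ray(g,o[0]+u/s,o[1]+v/s,z)[:2]
    M=np.array([P(u,v,.113) for u,v in mk])
    i=np.arange(7)*14.324
    f=lambda p:np.r_[M[:,0]-p[0]-p[3]*np.cos(np.radians(i+p[2])),M[:,1]-p[1]-p[3]*np.sin(np.radians(i+p[2]))]
    r=least_squares(f,[.584,-.261,9,.044],x_scale=[.01,.01,5,.01]);p=r.x
    print('centre',p[:2],'zero deg',p[2],'rad',p[3],'res mm',np.abs(r.fun).max()*1e3)
    for z in (.120,.1235,.126):
        q=P(*tip,z)-p[:2];a=np.degrees(np.arctan2(q[1],q[0]))
        print(' z',z,'r',np.hypot(*q).round(4),'ptr',a.round(2),'ring rad',np.radians(a-p[2]).round(3))
E
python3 - <<'E'
from ang import *
ang('g10.npz',[(463,121),(416,79),(351,56),(284,49),(217,60),(155,86),(105,126)],(290,95))
E
```

```text
centre [ 0.58352917 -0.26171186] zero deg 8.907036742436993 rad 0.044745355234903715 res mm 0.8220345183842723
 z 0.12 r 0.039 ptr 50.26 ring rad 0.722
 z 0.1235 r 0.0398 ptr 50.18 ring rad 0.72
 z 0.126 r 0.0405 ptr 50.13 ring rad 0.719
```

```bash
python3 -m creep '[[1,0,0,0,-0.015],[1,0,0,0,0],[1,0,0,0,0]]' 40
python3 -c "
from h import *
to([.5843,-.261,.156],52.2)
print(get_obs()['moment'])
g=snap('wrist','w11.png');im=cv2.imread('pics/w11.png')[190:310,220:400];cv2.imwrite('pics/w11c.png',cv2.resize(im,None,fx=4.4,fy=4.4,interpolation=2))
np.savez('g11.npz',R=g['R'],t=g['t'],k=[g['fx'],g['fy'],g['cx'],g['cy']])"
```

```text
time: 16.93
tool_pos: [0.5848, -0.2616, 0.1544]
eef_rot: [-178.9, -0.1, 52.1]
wrist_force: [-1.8, 0.8, 1.2]
width: 0.0114
t 16.93 pos [ 0.5848 -0.2616  0.1544] rot [-1.7895e+02 -9.0000e-02  5.2060e+01] q6 96.3 w 0.0114 F [-1.8  0.8  1.2]
units x,y,z: [ 0.004 -0.021 -0.04 ] rows 1.0
dyaw 0.14 turn units (tool z down => -): -0.0012
[-0.31856485 -0.09141916  0.14015959]
```

View pics/w11c.png

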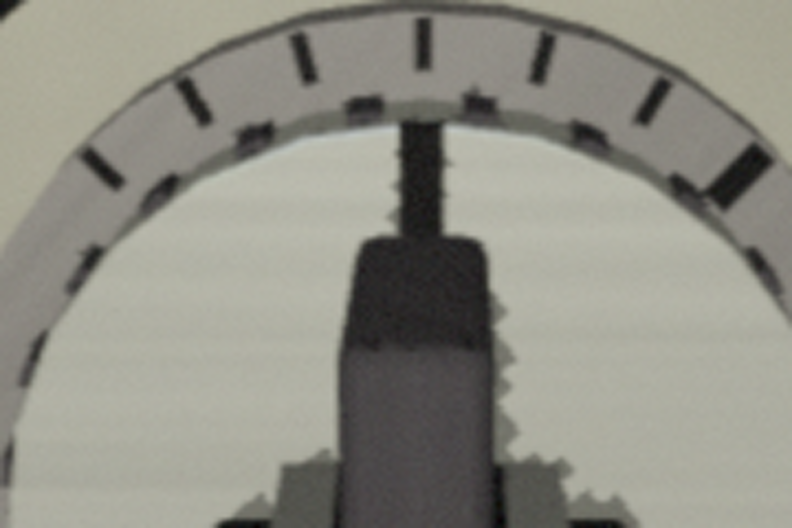

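Run:
```python
from ang import *
ang('g11.npz',[(740,176),(653,101),(543,58),(423,43),(305,58),(195,101),(103,168)],(421,123),4.4,(220,190))
```

```text
centre [ 0.58340181 -0.26181165] zero deg 8.8159796696358 rad 0.0449669613484183 res mm 0.516052792801161
 z 0.12 r 0.0391 ptr 51.84 ring rad 0.751
 z 0.1235 r 0.04 ptr 51.75 ring rad 0.749
 z 0.126 r 0.0406 ptr 51.7 ring rad 0.748
```

Ring reads 0.749. Releasing and rising straight up.

```bash
python3 -m creep '[[0.8,0,0,0,0],[0.6,0,0,0,0],[0.3,0,0,0,0],[0,0,0,0,0],[0,0,0,0,0],[0,0,0,0,0],[0,0,0,0,0]]' 20
python3 -m creep '[[0,0,0,-0.2,0],[0,0,0,-0.5,0],[0,0,0,-0.5,0],[0,0,0,-0.5,0],[0,0,0,-0.5,0],[0,0,0,-0.3,0],[0,0,0,0,0],[0,0,0,0,0]]' 
python3 -c "
from h import *
to([.5843,-.261,.156],52.2)
g=snap('wrist','w12.png');im=cv2.imread('pics/w12.png')[140:320,240:440];cv2.imwrite('pics/w12c.png',cv2.resize(im,None,fx=4,fy=3.3,interpolation=2))
im=cv2.imread('pics/w12.png')[150:300,230:430];cv2.imwrite('pics/w12c.png',cv2.resize(im,None,fx=4,fy=4,interpolation=2))
np.savez('g12.npz',R=g['R'],t=g['t'],k=[g['fx'],g['fy'],g['cx'],g['cy']])
snap('scene','s12.png');snap('top','t12.png')"
```

```text
time: 17.57
tool_pos: [0.5852, -0.2616, 0.154]
eef_rot: [-178.9, -0.1, 51.9]
wrist_force: [-0.4, 0.3, 0.1]
width: 0.0853
time: 18.23
tool_pos: [0.586, -0.2627, 0.2613]
eef_rot: [-178.9, -0.1, 51.8]
wrist_force: [0.3, -0.2, 0.6]
width: 0.0856
t 18.23 pos [ 0.586  -0.2627  0.2613] rot [-1.7892e+02 -1.4000e-01  5.1840e+01] q6 96.4 w 0.0856 F [ 0.3 -0.2  0.6]
units x,y,z: [ 1.000e-03 -9.000e-03  2.634e+00] rows 3.0
dyaw 0.36 turn units (tool z down => -): -0.003
```

View pics/w12c.png

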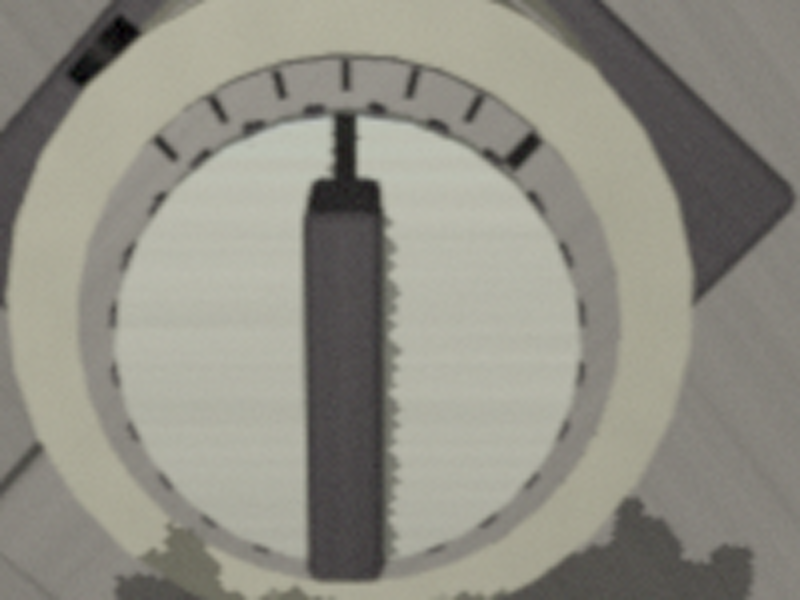

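View pics/s12.png

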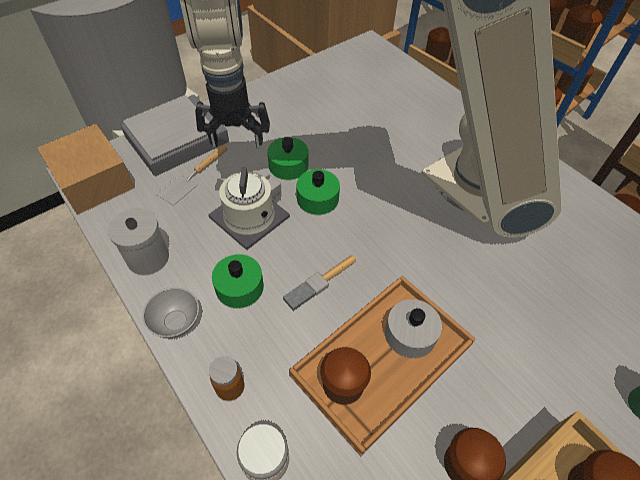

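View pics/t12.png

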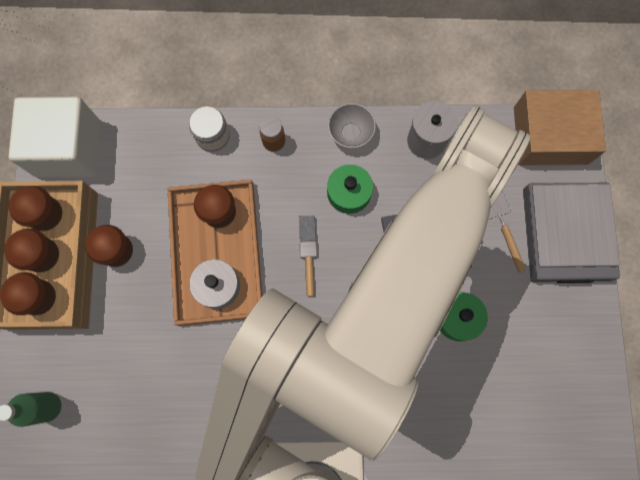

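The wrist crop shows the pointer (345,115) on the fourth mark (346,75). The cover stands in the tray, knob up at (211,282) in the top view. Cake (215,205) and brush (308,255) are where they were.

Run:
```python
from ang import *
ang('g12.npz',[(523,151),(474,109),(412,81),(346,75),(281,85),(219,109),(166,149)],(345,115),4,(230,150))
a=cv2.imread('pics/top0.png').astype(int);b=cv2.imread('pics/t12.png').astype(int)
for n,(x0,y0,x1,y1) in dict(cake=(190,182,236,228),brush=(296,212,320,300)).items():
    print(n,'max/mean diff',np.abs(a-b)[y0:y1,x0:x1].max(),np.abs(a-b)[y0:y1,x0:x1].mean().round(2))
g=grab_frame('top');print('cover knob',ray(g,211.5,282,.090))
print(get_obs()['wrist_force'],get_obs()['time'])
```

```text
centre [ 0.58350148 -0.26188183] zero deg 8.85343728878328 rad 0.044861078265949865 res mm 0.6257632768813317
 z 0.12 r 0.0394 ptr 51.82 ring rad 0.75
 z 0.1235 r 0.0399 ptr 51.74 ring rad 0.749
 z 0.126 r 0.0402 ptr 51.68 ring rad 0.748
cake max/mean diff 8 3.1
brush max/mean diff 9 5.34
cover knob [0.47466208 0.22579114 0.09      ]
[ 0.2101731  -0.22053655 -0.17657195] 18.4333
```

```bash
python3 -c "
from bench import *
print(close_job())"
```

```text
the job is handed in; nothing more can be done
None
```

The spice mill is re-zeroed and the job is handed in at 18.4 s of the 61 s allowed.

- **Cover:** I lifted it straight up and moved it to the near half of the tray. I set it down until the wrist felt the floor, at about 20 N, and then released it. The last pictures show it standing flat, knob up, at about (0.475, 0.226).
- **Ring:** I turned it clockwise to the stop. The moment rose to 1.9 N m and the pointer sat on the wide mark. I then backed it off three marks and let go. After release it reads 0.749 rad against the wanted 0.75.
- **Cake and brush:** Both look unchanged between the first and last top views. Pixel differences were no more than 9 grey levels.
- **End state:** The gripper is open and clear above the mill, touching nothing, and wrist force is about zero.
- **Disagreement:** At the stop the gripper turned about 5° further than the bar. I therefore set the back-off from the camera reading of the scale, not from the wrist angle.

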